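# Close and lock a kitchen scale's battery bay

### The arm

A 6-joint arm with a two-finger parallel gripper is mounted at the origin on a cart in front of the work surface, level with it; the furniture and walls round the work are solid. World frame = base frame: x ahead of the robot, y to its left, z up, the work surface at z = 0. Lengths are in m, angles in rad, forces in N, time in s.
With the tool pointing down it reaches from about 0.375 to 0.975 m from the base axis. Payload 3.8 kg.
Tool frame: the origin (TCP) lies midway between the tips of the shut fingers; the grasp point (between the pads) lies 19 mm behind it; z points along the fingers, y is the line along which they close (so a half turn about z gives the same grasp; the last joint's range is limited). The gripper opens to 88 mm and grips with 3 to 60 N. Pads are 18 mm wide; open, the fingers measure 123 mm over their backs; the gripper's body (75 mm by 187 mm) begins 45 mm behind the grasp point.
Start: joints at [-1.29, 0.264, 1.604, -0, 1.274, -0.037], TCP at [0.211, -0.641, 0.239] pointing down, gripper open.
Joint ranges: [-2.63, 2.63], [-0.94, 2.18], [0.31, 2.57], [-1.31, 4.45], [0, 2.66], [-2.55, 2.55]. Speed limits (rad/s): [2.57, 2.57, 3.14, 3.14, 3.14, 3.14].

### API

Orientations are given as a unit quaternion [w, x, y, z].
In Python, from plant import robot gives the robot as it stands.
- The arm moves only by the tool play_rows, never from a script. Its argument "commands" is one flat list of numbers, 5 for each row, row after row: the shift along the tool's x, y, z in mm, then the turn about the tool's z in rad, then the opening, from 0 (shut) to 1 (fully open). A call has 1 to 10 rows; each row is the pose to reach, as a shift and turn from the pose commanded when the call began, along the tool's axes at that moment; what a row does not reach only later rows make up. A row lasts 1/8 s, in which the tool goes at most 62.5 mm and 10.7 degrees, less where a joint would pass 70% of its speed; a pose out of reach is approached as far as the arm can. A call with a gripper value outside its range is refused whole. The fingers move at their own pace and stop on an object; the grip force is fixed at half the most. Time passes only in rows, so rows that repeat a pose let the fingers close. It gives the time, the measured TCP pose, the force, the opening and the grip force at its end, in the units of the state.
- robot.read_state(): the state, without advancing time (a new reading comes with each control period).
- robot.read_camera(name): name is "side" or "top" or "wrist"; returns a dict with "pixels" (420x560x3 uint8, red, green, blue), "fov_y" (degrees; the focal length in pixels is half the picture's height over the tangent of half this angle, whatever the lens; pixels are square), "cx", "cy" (the principal point, pixels), "R" (3x3) and "t" (3): a world point X has camera coordinates R X + t. Camera axes: x right, y down, z forward; pixel columns grow to the right and rows downward; lengths in m; the calibration is good to about 2 mm. The wrist camera is an equidistant fisheye: a pixel r from the principal point sees the ray r / f radians off the axis. A picture is of the moment at which its call begins. There is no depth.
- robot.job_done(): hands the job in; it is judged then, once.
Trained networks look in a picture, given as the dict that the camera call returned (one of the last four; its "shot" number tells which), for a name from the list of things; names that differ only in an ending like _2 or _b are one class to them, and where a whole thing is asked for, a point or a joint stands for the part that bears it (a point fixed in the world has none). Each returns a list of dicts, best first, with "conf" (0 to 1); they miss things now and then, are a little off and sometimes report something else, mostly with a low value. They report only what shows in the picture. A call takes as long as a camera call.
- robot.look_for(name, picture): "position" ([x, y, z] in m, in the coordinates of the camera as it stood for that picture, good to about 4 mm: the middle of the surface that is visible of it).
- robot.outline_of(name, picture): "mask" (420x560 bool, what is visible of it).
- robot.place_of(name, picture): "position" ([x, y, z] in m, in the coordinates of the camera as it stood for that picture, good to about 4 mm: a listed point, or the origin of a listed thing).
The state is a dict: "time_s": time; "qpos": joint angles; "joint_velocities": joint speeds; "effort": joint torques, N m; "position": TCP position; "ee_rot": TCP orientation; "ft_force": force on the tool from outside, world axes, zero at the start; "moment": the same for the moment, N m; "grip_width": opening from 0.0 (shut) to 1.0 (fully open); "gripper_force": force on a finger pad.
Only numpy, scipy, OpenCV 4.12 (cv2) and the standard library are available. Lean on these libraries where they do the work, as an engineer would, in place of code of your own. Each camera call takes 0.05 s, during which the arm holds its last target. There are 200 camera calls.

### The job

The kitchen scale lies upside down with fresh batteries in. Slide its battery cover fully home over the ridge, then lock it with the slot key: turn both captive screws all the way until their tongues lie behind the cover's end. Do not turn the screws with the fingers; finally put the key back upright in its wooden stand, and leave the tin, the spice jar and the salt shaker standing where they are.

Things in the scene. Friction and masses are not known exactly. Their poses are not given: they have to be found in the camera images.
- scale: white kitchen scale, upside down, fixed, 156 x 134 mm; origin at the centre of its lowest face, z up, +x the way the cover slides shut. x below -16 mm: open deck, top at 24 mm, rubber feet to 29 mm at x -65, y +-50 mm. Behind: two rails (tops at 31 mm, 51 mm between their lips) hold the cover's long edges. Yaw within 0.6 rad of the robot's; left or right of it, the stand on the other side
- cover_home (a point): where the cover's origin lies when fully home, 24 mm above the worktop; axes as the scale's. Fixed to the scale.
- cover: loose grey plastic cover, 70 (x) x 56 (y) x 3 mm; origin at the centre of its underside, axes along the scale's. Starts 28 to 45 mm short of home, slides along the scale's +x. Over the last 20 mm it must be forced over a sprung ridge (5 to 15 N), then snaps in; a stop ends travel 2 mm past home. 1.5 mm play to each side and upward
- screw_left (a joint): left captive screw, at scale x -32.5, y +42 mm. 0 = unlocked, tongue and slot along the scale's -x; starts at 0 to 0.35 rad; grows anticlockwise seen from above, to the stop at 1.57 rad = locked, tongue pointing inward (scale's -y) behind the cover's end. Friction 0.06 N m, stays where left
- screw_right (a joint): right captive screw, at scale x -32.5, y -42 mm. 0 = unlocked, tongue and slot along the scale's -x; starts at 0 to 0.35 rad; grows clockwise seen from above, to the stop at 1.57 rad = locked, tongue pointing inward (scale's +y) behind the cover's end. Friction 0.06 N m, stays where left
- screw_left_slot (a point): centre of the left screw head's top, 37 mm above the worktop, turning with the screw. Steel head 26 mm across; straight slot right across it along this point's x, 6 mm wide (9 mm at the chamfered mouth), 6 mm deep; the tongue (20 mm long, 8 wide, at deck height) points to this point's -x
- screw_right_slot (a point): the same for the right screw.
- key: slot key standing in its stand: black handle 34 (x) x 18 (y) x 55 mm high plus 3 mm steel cap, gripped across y; origin at the centre of the handle's underside, z up. Below: 8 mm round shank, then a flat blade 20 mm wide (x), 3 thick (y), 10 long, rounded tip, ending 46 mm below the origin. 50 to 100 g. In a screw slot about 0.15 rad of turning play each way
- key_tip (a point): centre of the blade's lower end, 46 mm below the key's origin; axes as the key's.
- stand: fixed wooden block 60 (x) x 46 (y) x 52 mm high; origin at the centre of its underside. A hole 25 (x) x 11 mm (y), straight through, takes the key's blade and shank; the handle rests on the block's top, its x along block x (either way round), so the key's origin lies 52 mm above the stand's
- tin: food tin, 75 mm across, 58 mm high, bystander; origin under its centre. Tin, spice jar and salt shaker stand left, right and behind the scale, 128 to 156 mm from its centre, in any order
- spice_jar: spice jar with black cap, 41 mm across, 105 mm high, bystander; origin under its centre.
- salt: salt shaker, 44 mm across, 90 mm high, bystander; origin under its centre.
- cover_grip (a point): on the cover: top centre of its upright grip bar, 8 (x) x 28 (y) x 12 mm high, 15 mm above the cover's underside and at cover x = -15 mm; the cover's plate lies 12 mm below this point. Can be pinched across x from above; between the screw heads there are 58 mm in y

How it is judged:
By the outcome, as a careful person would: the job done as asked, in the order asked, and still so for the second after the job is handed in, with the robot touching nothing.
It also fails if it takes over 72 s, if anything falls off the work surface, if the arm or the gripper's body presses on something with over 40 N, if the wrist force passes 120 N, or if a joint passes its speed limit or range.

## Working session

There is one attempt and no reset: what is moved stays moved. The work goes in short steps, Python scripts to look and compute and a tool call to move; the robot and the scene stay as the last step left them, time stands still between calls to the robot, and variables do not carry over. Pictures are saved under pics/ and viewed, at most 10 in all, crops included, and the job is handed in when it is done.

Besides the shell and the picture viewer there is one more tool, called as name(argument=value, ...), one argument or row to a line, values as JSON. play_rows: Moves the arm, as the interface text tells. Its arguments: {"type":"object","properties":{"commands":{"type":"array","items":{"type":"number"}}},"required":["commands"]}

```bash
mkdir -p pics; ls; cat > h.py <<'E'
import numpy as np, cv2
from plant import robot
from scipy.spatial.transform import Rotation as Rot
def shot(c,save=None):
    p=robot.read_camera(c)
    if save: cv2.imwrite(f'pics/{save}.png',np.ascontiguousarray(p['pixels'][:,:,::-1]))
    return p
def w(p,x): return np.array(p['R']).T@(np.array(x)-np.array(p['t']))
def foc(p): return p['pixels'].shape[0]/2/np.tan(np.radians(p['fov_y'])/2)
def proj(p,X):
    c=np.array(p['R'])@np.array(X)+np.array(p['t']); return foc(p)*c[:2]/c[2]+[p['cx'],p['cy']]
def ray(p,uv,z):
    d=np.array(p['R']).T@np.array([(uv[0]-p['cx'])/foc(p),(uv[1]-p['cy'])/foc(p),1]); o=-np.array(p['R']).T@np.array(p['t'])
    return o+d*(z-o[2])/d[2]
def find(p,names):
    for n in names:
        for f in ('place_of',):
            for r in getattr(robot,f)(n,p)[:2]: print(n,np.round(w(p,r['position'])*1000,1),round(r['conf'],2))
def tool():
    s=robot.read_state(); q=s['ee_rot']; R=Rot.from_quat([q[1],q[2],q[3],q[0]]).as_matrix(); return s,np.array(s['position']),R
E
python3 - <<'E'
from h import *
s,p,R=tool(); print(p,R.round(3),s['time_s'],s['grip_width'])
N=['scale','cover_home','cover','cover_grip','screw_left_slot','screw_right_slot','key','key_tip','stand','tin','spice_jar','salt']
for c in ('top','side'):
    q=shot(c,c); print(c,q['fov_y'],(-np.array(q['R']).T@np.array(q['t'])).round(3)); find(q,N)
E
```

```text
pics
[ 0.21073481 -0.64052027  0.23743179] [[ 0.95   0.312 -0.001]
 [ 0.312 -0.95   0.002]
 [ 0.    -0.002 -1.   ]] 0.0 0.9980759768812991
top 50.86467353644131 [ 0.369 -0.002  1.235]
scale [504.4 186.8   6.2] 0.98
scale [469.9 187.7  25.7] 0.5
cover_home [513.3 188.6  21.7] 0.67
cover [467.9 189.9  23.6] 0.86
cover_grip [457.7 185.8  40.3] 0.88
screw_left_slot [527.8 341.3   1. ] 0.51
screw_left_slot [466.  232.2  37. ] 0.5
screw_right_slot [471.3 146.3  40.4] 0.66
screw_right_slot [470.1 233.6  35. ] 0.38
key [ 461.1 -197.5   54.2] 0.66
stand [ 458.7 -193.9    3.9] 0.66
tin [630.4 188.5  -4.6] 0.79
spice_jar [528.4 338.9   3.3] 0.65
spice_jar [629.8 188.7  -0.7] 0.3
salt [534.2  38.2  -1.9] 0.73
salt [505.5 182.9   5.5] 0.34
side 44.79260879059521 [0.053 1.045 0.536]
scale [504.5 193.3  -0.6] 0.72
cover_home [510.8 188.9  25.1] 0.74
cover [466.8 188.5  25.7] 0.8
cover_grip [457.  193.   40.2] 0.75
cover_grip [511.9 191.5  24.2] 0.34
screw_left_slot [468.5 234.   38.1] 0.48
screw_left_slot [ 458.2 -193.9   -0.6] 0.45
screw_right_slot [465.  143.2  37.7] 0.63
key [ 457.9 -193.9   52.2] 0.53
stand [ 461.2 -194.3   -2.7] 0.87
stand [ 459.6 -193.2   52.8] 0.66
tin [627.1 192.9   3.2] 0.56
tin [469.9 228.8  39.1] 0.19
spice_jar [5.279e+02 3.393e+02 3.000e-01] 0.7
salt [5.351e+02 3.740e+01 1.000e-01] 0.78
```

```bash
python3 - <<'E'
from h import *
a=cv2.imread('pics/top.png'); b=cv2.imread('pics/side.png')
from plant import robot
q=robot.read_camera('top')
for n,X in (('scale',[.505,.189,.03]),('stand',[.46,-.194,.055])): print(n,proj(q,X))
u,v=map(int,proj(q,[.505,.189,.03])); c1=a[max(0,v-70):v+70,u-70:u+70]; print('o1',u-70,max(0,v-70))
u,v=map(int,proj(q,[.46,-.194,.055])); c2=a[v-50:v+50,u-50:u+50]; print('o2',u-50,v-50)
out=np.hstack([cv2.resize(c1,(560,int(560*c1.shape[0]/140)),interpolation=2)[:560],np.pad(cv2.resize(c2,(240,240)),((0,cv2.resize(c1,(560,int(560*c1.shape[0]/140))).shape[0]-240),(0,0),(0,0)))])
cv2.imwrite('pics/crop.png',out); print(out.shape)
E
```

```text
scale [215.16745088 209.68781124]
stand [356.39184152 225.59330094]
o1 145 139
o2 306 175
(560, 800, 3)
```

View pics/crop.png

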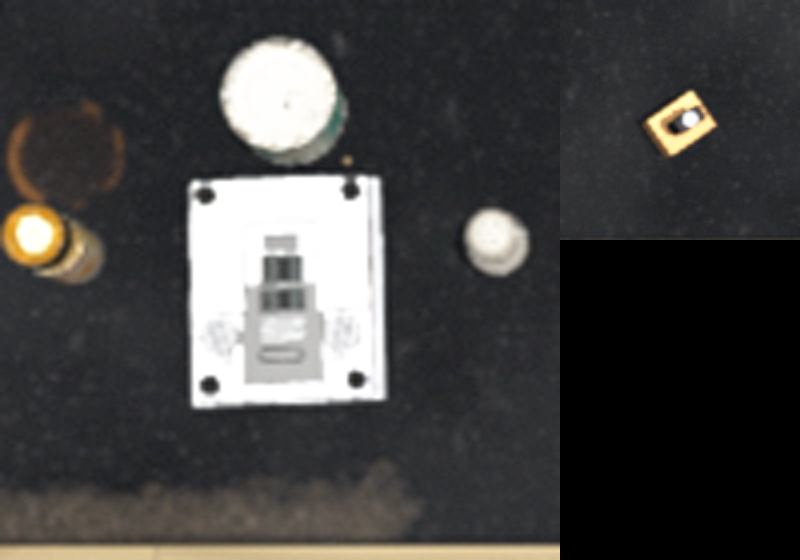

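View pics/side.png

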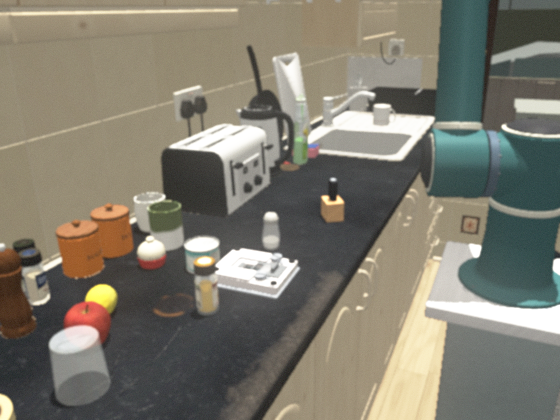

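```bash
cat >> h.py <<'E'
def goto(X,yaw=None):
    s,p,R=tool(); d=R.T@(np.array(X)-p)*1000; y=np.arctan2(R[1,0],R[0,0])
    t=0 if yaw is None else -((yaw-y+np.pi)%(2*np.pi)-np.pi)
    print('to',X,'shift',d.round(1),'turn',round(t,3),'from yaw',round(y,3),'q6',s['qpos'][5],'t',s['time_s'])
E
python3 - <<'E'
from h import *
q=shot('top')
P=[]
for c in ((209,385),(356,379),(205,195),(350,190)):
    X=ray(q,(145+c[0]/4,139+c[1]/4),.029); P.append(X); print((X*1000).round(1))
P=np.array(P); d=P[2]-P[0]+P[3]-P[1]; e=P[0]-P[1]+P[2]-P[3]
print(np.arctan2(d[1],d[0]),np.arctan2(-e[0],e[1]),P.mean(0))
goto([.38,-.2,.28])
E
```

```text
[434.9 236.6  29. ]
[439.1 136.5  29. ]
[566.  242.6  29. ]
[569.7 142.6  29. ]
0.046366286334208015 0.03979985192789954 [0.50241426 0.18955347 0.029     ]
to [0.38, -0.2, 0.28] shift [ 298.5 -366.3  -41.3] turn 0 from yaw 0.318 q6 -0.03690903309583864 t 1.4
```

play_rows(
  commands=[35,-45,-10,0.07,1,75,-92,-20,0.14,1,112,-137,-30,0.27,1,150,-183,-40,0.27,1,187,-229,-41,0.27,1,224,-275,-41,0.27,1,261,-320,-41,0.27,1,298,-366,-41,0.27,1,298,-366,-41,0.27,1],
)

```text
time_s: 2.52
position: [0.3806, -0.1971, 0.28]
ee_rot: [-0.0, 1.0, 0.027, 0.001]
ft_force: [-0.2, 0.3, 0.3]
grip_width: 0.995
gripper_force: 0.0
```

```bash
python3 - <<'E'
from h import *
q=shot('wrist','w1'); print((-np.array(q['R']).T@np.array(q['t'])).round(3),np.round(q['R'],2),q['fov_y'],q['cx'],q['cy'])
find(q,['key','stand','key_tip']); goto([.38,.19,.28],.043)
E
```

```text
[ 0.455 -0.194  0.425] [[ 0.05 -1.    0.  ]
 [-0.96 -0.05  0.28]
 [-0.28 -0.02 -0.96]] 65.70646984690485 277.8869039609198 208.67114565272692
key [ 462.2 -193.3   50.5] 0.97
stand [ 4.634e+02 -1.925e+02 -1.000e-01] 0.74
stand [453.4 186.3  36.2] 0.71
to [0.38, 0.19, 0.28] shift [  18.9 -391.    -0.4] turn 0.004 from yaw 0.047 q6 0.9785744699791186 t 2.725
```

View pics/w1.png

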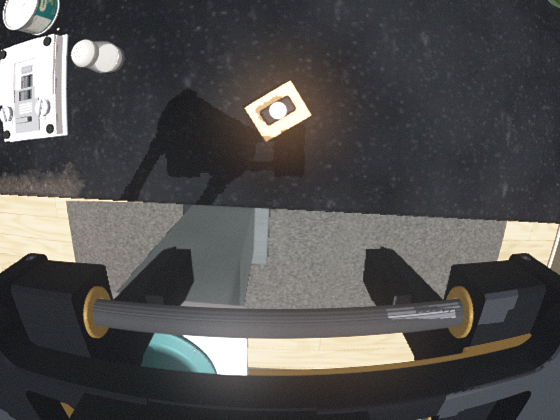

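play_rows(
  commands=[15,-40,0,-0.17,1,30,-80,5,-0.35,1,45,-120,10,-0.52,1,60,-160,20,-0.7,1,75,-200,30,-0.87,1,90,-240,40,-1.05,1,104,-292,50,-1.22,0.5,104,-292,60,-1.4,0.35,104,-292,60,-1.56,0.35,104,-292,60,-1.56,0.35],
)

```text
time_s: 3.98
position: [0.4701, 0.0947, 0.2193]
ee_rot: [-0.0, 0.695, 0.719, -0.0]
ft_force: [1.0, 1.0, -0.3]
grip_width: 0.569
gripper_force: 0.0
```

```bash
cat >> h.py <<'E'
def fray(p,uv,z):
    a=np.array([uv[0]-p['cx'],uv[1]-p['cy']]); r=np.linalg.norm(a); th=r/foc(p)
    d=np.array(p['R']).T@np.array([*(np.sin(th)*a/r),np.cos(th)]); o=-np.array(p['R']).T@np.array(p['t'])
    return o+d*(z-o[2])/d[2]
def fproj(p,X):
    c=np.array(p['R'])@np.array(X)+np.array(p['t']); r=np.hypot(*c[:2]); return foc(p)*np.arctan2(r,c[2])*c[:2]/r+[p['cx'],p['cy']]
E
python3 - <<'E'
from h import *
q=shot('wrist','w2'); find(q,['scale','cover_home','cover','cover_grip','screw_left_slot','screw_right_slot','salt'])
uv=fproj(q,[.502,.19,.03]); print(uv)
import pickle; pickle.dump(q,open('w2.pkl','wb'))
u,v=map(int,uv); a=cv2.imread('pics/w2.png'); c=a[max(0,v-100):v+100,max(0,u-130):u+130]; print(max(0,u-130),max(0,v-100),c.shape)
cv2.imwrite('pics/w2c.png',cv2.resize(c,None,fx=3,fy=3,interpolation=2)); goto([.457,.188,.1],1.613)
E
```

```text
scale [500.4 190.9   3.4] 0.9
scale [467.1 228.5  39.2] 0.64
cover_home [511.7 190.6  21.4] 0.64
cover_home [ 4.598e+02 -1.901e+02 -2.000e-01] 0.33
cover [474.3 191.4  26.4] 0.8
cover_grip [455.3 185.4  38.5] 0.75
screw_left_slot [470.7 224.4  37.6] 0.92
screw_right_slot [470.4 147.3  40.4] 0.94
screw_right_slot [472.1 189.7  28.2] 0.35
salt [535.   42.9  -6.8] 0.79
[311.71173648  94.09376913]
181 0 (194, 260, 3)
to [0.457, 0.188, 0.1] shift [ 92.4  -9.4 119.9] turn -0.006 from yaw 1.607 q6 0.11379200216849913 t 4.375
```

View pics/w2c.png

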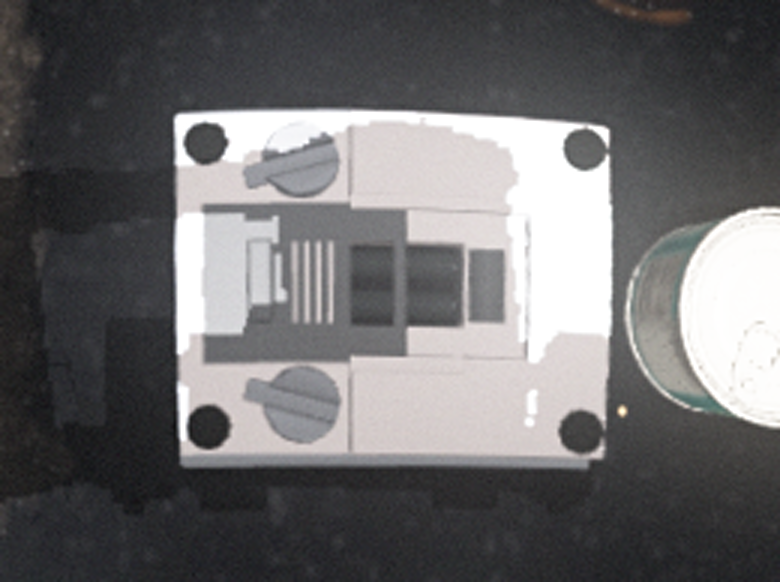

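```bash
python3 - <<'E'
from h import *
import pickle; q=pickle.load(open('w2.pkl','rb'))
f=lambda u,v,z: fray(q,(181+u/3,v/3),z)[:2]*1000
A=[f(206,143,.029),f(209,427,.029),f(585,150,.029),f(581,431,.029)]
for a in A: print(a.round(1))
P=np.array(A); d=P[2]-P[0]+P[3]-P[1]; e=P[0]-P[1]+P[2]-P[3]; yaw=np.arctan2(d[1]-e[0],d[0]+e[1])
c=P.mean(0); print('yaw',np.arctan2(d[1],d[0]),np.arctan2(-e[0],e[1]),yaw,'c',c)
R=np.array([[np.cos(yaw),-np.sin(yaw)],[np.sin(yaw),np.cos(yaw)]])
for y in (42,-42): print('pred screw',(c+R@[-32.5,y]).round(1))
print('meas screws',f(300,158,.037),f(300,404,.037),'bar top',f(259,272,.039),'bar in scale',R.T@(f(259,272,.039)-c))
for n,a,b in (('L',(247,178),(337,153)),('R',(247,385),(337,412))):
    d=f(*b,.033)-f(*a,.033); print(n,np.arctan2(d[1],d[0])-yaw)
q2=pickle.load(open('w2.pkl','rb'))
E
```

```text
[437.6 236.8]
[441.4 137.9]
[568.2 243.3]
[571.9 142.7]
yaw 0.04319742495451623 0.03730623647105585 0.04064660214718271 c [504.74897799 190.17749159]
pred screw [470.6 230.8]
pred screw [474.  146.9]
meas screws [469.46133373 230.54615296] [472.24819078 147.24167349] bar top [457.32116574 191.04831158] bar in scale [-47.35325267   2.79734936]
L 0.2778238177463258
R -0.3019450307292761
```

play_rows(
  commands=[50,-5,50,0,0.35,94.5,-9.5,90,0,0.35,94.5,-9.5,140,-0.006,0.35,94.5,-9.5,175,-0.006,0.35,94.5,-9.5,186,-0.006,0.35,94.5,-9.5,187.5,-0.006,0.35,94.5,-9.5,187.5,-0.006,0,94.5,-9.5,187.5,-0.006,0,94.5,-9.5,187.5,-0.006,0,94.5,-9.5,187.5,-0.006,0],
)

```text
time_s: 5.62
position: [0.4577, 0.1906, 0.0336]
ee_rot: [0.001, 0.692, 0.722, 0.001]
ft_force: [-0.6, -1.0, 6.6]
grip_width: 0.08
gripper_force: 30.0
```

```bash
python3 - <<'E'
from h import *
s,p,R=tool(); print(p,s['grip_width']*88,s['gripper_force'],s['ft_force']); q=shot('side'); find(q,['cover_grip','cover_home','cover'])
E
```

```text
[0.4577485  0.19058127 0.03360409] 7.019132006395884 30.004181563854218 [-0.62878838 -0.95694457  6.61618802]
cover_grip [458.3 189.8  38.9] 0.54
cover_home [511.5 189.9  27.1] 0.83
cover [471.9 190.   28.4] 0.53
```

play_rows(
  commands=[0,4,-1,0,0,0,8,-1,0,0,0,12,-1,0,0,0,16,-1,0,0,0,20,-1,0,0,0,23,-1,0,0,0,26,-1,0,0,0,28,-1,0,0,0,30,-1,0,0,0,30,-1,0,0],
)

```text
time_s: 7.08
position: [0.4856, 0.1916, 0.0336]
ee_rot: [-0.001, 0.692, 0.722, -0.001]
ft_force: [-5.2, -0.6, 7.4]
grip_width: 0.079
gripper_force: 30.0
```

play_rows(
  commands=[0,2,0,0,0,0,4,0,0,0,0,6,0,0,0,0,8,0,0,0,0,8,0,0,0],
)

```text
time_s: 7.7
position: [0.4953, 0.1921, 0.0336]
ee_rot: [0.0, 0.692, 0.722, 0.001]
ft_force: [-0.0, 0.2, 3.7]
grip_width: 0.083
gripper_force: 30.0
```

play_rows(
  commands=[0,1,0,0,0,0,2,0,0,0,0,2,0,0,0],
)

```text
time_s: 8.07
position: [0.4955, 0.1921, 0.0336]
ee_rot: [-0.001, 0.692, 0.722, -0.001]
ft_force: [-5.2, 0.7, 9.6]
grip_width: 0.081
gripper_force: 30.0
```

play_rows(
  commands=[0,1,0,0,0,0,2,0,0,0,0,2,0,0,0],
)

```text
time_s: 8.45
position: [0.4973, 0.1921, 0.0336]
ee_rot: [-0.001, 0.692, 0.722, -0.001]
ft_force: [-6.4, -0.9, 9.4]
grip_width: 0.085
gripper_force: 30.0
```

play_rows(
  commands=[0,1.5,0,0,0,0,3,0,0,0,0,3,0,0,0],
)

```text
time_s: 8.82
position: [0.498, 0.1921, 0.0335]
ee_rot: [-0.002, 0.692, 0.722, -0.003]
ft_force: [-11.9, 0.7, 16.8]
grip_width: 0.085
gripper_force: 30.0
```

play_rows(
  commands=[0,1.5,0,0,0,0,3,0,0,0,0,3,0,0,0],
)

```text
time_s: 9.2
position: [0.4986, 0.1921, 0.0335]
ee_rot: [-0.004, 0.692, 0.722, -0.005]
ft_force: [-18.3, -0.1, 23.1]
grip_width: 0.085
gripper_force: 30.1
```

play_rows(
  commands=[0,-4,-1,0,0,0,-7,-2,0,0,0,-7,-2,0,0.2,0,-7,-2,0,0.3,0,-7,-2,0,0.3,0,-7,-40,0,0.4,0,-7,-90,0,0.5,-50,-30,-140,0,0.7,-95,-30,-180,0,0.7,-95,-30,-180,0,0.7],
)

```text
time_s: 10.45
position: [0.4808, 0.0946, 0.217]
ee_rot: [0.002, 0.693, 0.721, 0.003]
ft_force: [0.4, 0.2, 0.2]
grip_width: 0.7
gripper_force: 0.0
```

```bash
python3 - <<'E'
from h import *
import pickle
q=shot('wrist','w3'); find(q,['cover_home','cover','cover_grip','screw_left_slot','screw_right_slot'])
pickle.dump(q,open('w3.pkl','wb'))
uv=fproj(q,[.502,.19,.03]); u,v=map(int,uv); a=cv2.imread('pics/w3.png'); u0,v0=max(0,u-130),max(0,v-100); c=a[v0:v+100,u0:u+130]; print(u0,v0,c.shape)
cv2.imwrite('pics/w3c.png',cv2.resize(c,None,fx=3,fy=3,interpolation=2)); print(robot.read_state()['ft_force'])
# stand yaw from a w1 picture (recompute with corners), camera pose as printed then
E
```

```text
cover [516.8 191.7  27.2] 0.69
cover_grip [496.1 190.3  40.7] 0.91
screw_left_slot [468.6 231.2  37.6] 0.72
screw_right_slot [471.4 149.1  37.7] 0.92
170 0 (193, 260, 3)
[-0.11106387 -0.14109711 -0.63306385]
```

View pics/w3c.png

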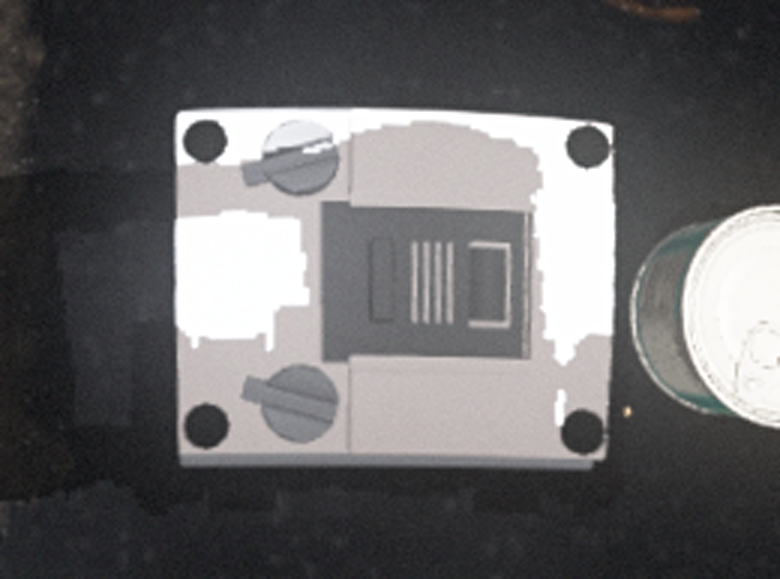

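play_rows(
  commands=[-40,0,-10,-0.1,0.7,-85,0,-33,-0.2,0.7,-130,1,-33,-0.3,0.7,-175,2,-33,-0.4,0.7,-220,3,-33,-0.49,0.7,-265,4,-33,-0.49,0.7,-310,5,-33,-0.49,0.7,-358,6,-33,-0.49,0.7,-358,6,-33,-0.49,0.7],
)

```text
time_s: 11.88
position: [0.5, -0.2629, 0.2441]
ee_rot: [-0.001, 0.497, 0.868, -0.0]
ft_force: [0.1, -0.6, -0.6]
grip_width: 0.7
gripper_force: 0.0
```

```bash
python3 - <<'E'
from h import *
import pickle
q=shot('wrist','w4'); find(q,['key','stand','key_tip'])
pickle.dump(q,open('w4.pkl','wb')); m=robot.outline_of('stand',q)[0]['mask'].astype(np.uint8)
print(cv2.boxPoints(cv2.minAreaRect(cv2.findNonZero(m))))
uv=fproj(q,[.461,-.194,.055]); u,v=map(int,uv); a=cv2.imread('pics/w4.png'); u0,v0=max(0,u-60),max(0,v-60); c=a[v0:v+60,u0:u+60]; print(u0,v0,c.shape)
cv2.imwrite('pics/w4c.png',cv2.resize(c,None,fx=5,fy=5,interpolation=2)); tool()
s,p,R=tool(); print(p,np.arctan2(R[1,0],R[0,0]))
E
```

```text
key [ 463.8 -194.8   51.2] 0.83
stand [ 4.611e+02 -1.918e+02  4.000e-01] 0.76
[[253.9818    80.16315 ]
 [299.5244    77.701385]
 [302.61688  134.9126  ]
 [257.07428  137.37436 ]]
219 48 (120, 120, 3)
[ 0.50001108 -0.2596559   0.24544507] 2.105482360004377
```

View pics/w4c.png

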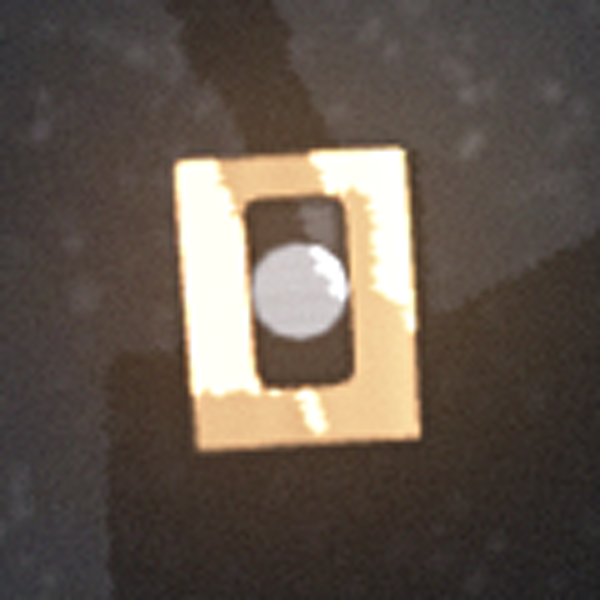

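```bash
python3 - <<'E'
from h import *
import pickle; q=pickle.load(open('w4.pkl','rb'))
f=lambda u,v,z: fray(q,(219+u/5,48+v/5),z)[:2]*1000
B=np.array([f(175,160,.052),f(405,148,.052),f(420,438,.052),f(197,450,.052)])
H=np.array([f(245,200,.107),f(342,197,.107),f(355,382,.107),f(260,388,.107)])
for P in (B,H):
    d=P[0]+P[1]-P[2]-P[3]; e=P[0]-P[1]+P[3]-P[2]
    print(P.mean(0).round(1),'xyaw',np.arctan2(d[1],d[0]),'yyaw+90',np.arctan2(e[1],e[0])-np.pi/2,'sizes',np.linalg.norm(d)/2,np.linalg.norm(e)/2)
print('cap',f(300,290,.110))
goto([.462,-.1945,.15],2.06)
E
```

```text
[ 460.4 -193.3] xyaw 2.1646230644259132 yyaw+90 -4.127181355282242 sizes 60.59700778708323 46.52675560019588
[ 460.5 -193.3] xyaw 2.1756509310886245 yyaw+90 -4.133238275797106 sizes 32.55225159863313 16.448887747654556
cap [ 460.35953754 -193.18799136]
to [0.462, -0.1945, 0.15] shift [75.3  0.5 95.6] turn 0.045 from yaw 2.105 q6 -1.0581965538759925 t 12.125
```

play_rows(
  commands=[40,0,20,-0.055,0.7,77,-0.3,50,-0.055,0.6,77,-0.3,95,-0.055,0.6,77,-0.3,140,-0.055,0.6,77,-0.3,172,-0.055,0.6,77,-0.3,179.5,-0.055,0.6,77,-0.3,179.5,-0.055,0.6,77,-0.3,179.5,-0.055,0,77,-0.3,179.5,-0.055,0,77,-0.3,179.5,-0.055,0],
)

```text
time_s: 13.38
position: [0.4613, -0.1954, 0.0676]
ee_rot: [0.001, 0.472, 0.882, 0.0]
ft_force: [0.4, -0.9, -0.6]
grip_width: 0.283
gripper_force: 0.0
```

play_rows(
  commands=[0,0,0,0,0,0,0,0,0,0,0,0,0,0,0],
)

```text
time_s: 13.75
position: [0.461, -0.1953, 0.0672]
ee_rot: [0.0, 0.472, 0.882, -0.0]
ft_force: [-1.8, 0.3, 5.2]
grip_width: 0.203
gripper_force: 30.0
```

```bash
python3 - <<'E'
from h import *
s,p,R=tool(); print(p,np.arctan2(R[1,0],R[0,0]),s['grip_width']*88,s['gripper_force'],s['ft_force'])
goto([.47,.231,.145],.31)
E
```

```text
[ 0.46096306 -0.19530957  0.06722307] 2.158742215384998 17.896782492410424 30.000787801109254 [-1.83468418  0.32668432  5.15764176]
to [0.47, 0.231, 0.145] shift [349.7 244.  -77.9] turn 1.849 from yaw 2.159 q6 -1.0383723777544516 t 13.75
```

play_rows(
  commands=[0,0,-30,0,0,0,0,-65,0,0,10,5,-95,0.1,0,40,28,-105,0.28,0,80,56,-105,0.46,0,120,84,-105,0.64,0,160,112,-105,0.82,0,200,140,-105,1,0,245,171,-105,1.18,0,290,202,-105,1.36,0],
)

```text
time_s: 15.0
position: [0.4677, 0.1524, 0.1712]
ee_rot: [0.0, 0.912, 0.409, -0.0]
ft_force: [0.7, -1.7, -0.8]
grip_width: 0.203
gripper_force: 30.0
```

```bash
python3 - <<'E'
from h import *
goto([.470,.231,.16],.322)
E
```

```text
to [0.47, 0.231, 0.16] shift [ 60.3 -50.5  11.2] turn 0.521 from yaw 0.843 q6 0.9922185889565879 t 15.0
```

play_rows(
  commands=[30,-25,5,0.17,0,58,-48,8,0.34,0,58,-48,8,0.48,0,58,-48,8,0.48,0,58,-48,8,0.48,0],
)

```text
time_s: 15.62
position: [0.4703, 0.2258, 0.1633]
ee_rot: [0.0, 0.983, 0.184, -0.0]
ft_force: [-0.6, -0.5, -0.5]
grip_width: 0.199
gripper_force: 30.0
```

```bash
python3 - <<'E'
from h import *
s,p,R=tool(); print(p*1000,np.arctan2(R[1,0],R[0,0])); print('expect tip z',p[2]-.06)
for c in ('side','top','wrist'):
    q=shot(c,c+'5'); print(c); find(q,['key_tip','key','screw_left_slot'])
    if c=='side':
        u,v=map(int,proj(q,[.47,.231,.08])); a=cv2.imread('pics/side5.png')[v-50:v+50,u-65:u+65]; print(u-65,v-50); cv2.imwrite('pics/s5c.png',cv2.resize(a,None,fx=6,fy=6,interpolation=2))
goto([.470,.231,.15],.322)
E
```

```text
[470.25645174 225.75477426 163.32838339] 0.3707088110594685
expect tip z 0.1033283833937674
side
key_tip [472.6 226.2 101.8] 0.75
key [476.  226.4 144.6] 0.6
193 204
top
key_tip [503.7 185.5   3.8] 0.39
key [508.8 190.6  22.8] 0.57
key [631.6 191.5  -2.2] 0.46
screw_left_slot [467.3 234.2  37.5] 0.41
wrist
key_tip [473.4 226.7 103. ] 0.9
key [477.3 225.  147.2] 0.83
screw_left_slot [471.6 227.4  37.9] 0.97
to [0.47, 0.231, 0.15] shift [ 1.2 -4.7 13.8] turn 0.047 from yaw 0.369 q6 1.6022751652149627 t 16.225
```

View pics/s5c.png

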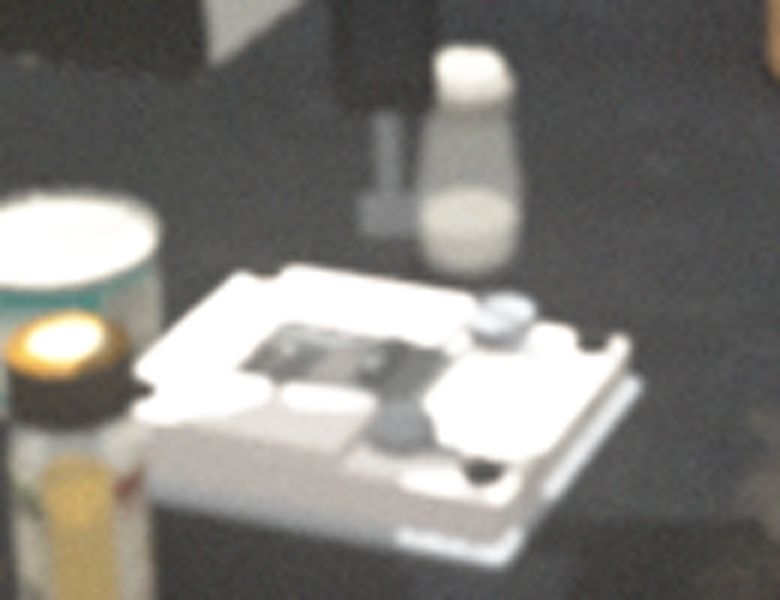

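View pics/wrist5.png

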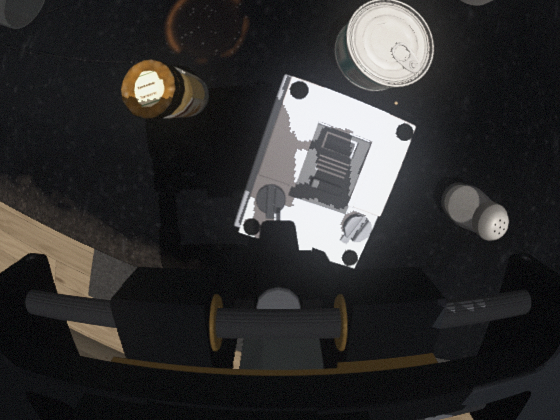

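```bash
python3 - <<'E'
from h import *
q=shot('wrist'); p=shot('side')
a=cv2.imread('pics/wrist5.png')[150:260,220:400]; cv2.imwrite('pics/w5c.png',cv2.resize(a,None,fx=4,fy=4,interpolation=2))
print('screwL w',fray(q,(270,198),.037)*1000); print('tip proj',fproj(q,[.473,.2265,.1025]),'TCP proj',fproj(q,[.4703,.2258,.163]))
print('tip side',ray(p,(257.7,243.5),.1025)*1000, 'proj screw side',proj(p,[.470,.231,.037]),'seen',193+400/6,204+412/6)
E
```

```text
screwL w [471.12831101 232.53057886  37.        ]
tip proj [277.26350583 223.3481189 ] TCP proj [276.59689713 268.06949203]
tip side [471.96919165 228.57185866 102.5       ] proj screw side [258.9274098  273.39771899] seen 259.6666666666667 272.6666666666667
```

View pics/w5c.png

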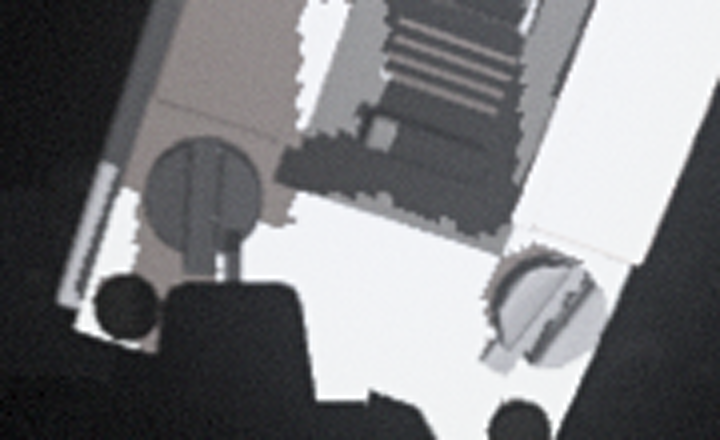

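```bash
python3 - <<'E'
from h import *
q=shot('wrist'); s,p,R=tool(); T=p*1000
g=lambda u,v,z: fray(q,(220+u/4,150+v/4),z)*1000
c=g(203,195,.037); a=g(207,145,.037); b=g(200,268,.030); a2=g(190,145,.037)
print('screw',c,'slot yaw',np.arctan2(*(a-b)[1::-1]),'tool yaw',np.arctan2(R[1,0],R[0,0]))
e=g(231,232,T[2]/1000-.060); print('front tip in tool',R.T@(e-T))
print('screw in tool',R.T@(c-T))
e=g(234,278,T[2]/1000-.050);print(R.T@(e-T))
for zz in (.06,.062): print(fproj(q,p+R@[.0125,0,zz]))
c2=g(550,307,.037); print('right',c2)
E
```

```text
screw [470.7122633  231.72682661  37.        ] slot yaw 0.30743736625770024 tool yaw 0.3688415970195752
front tip in tool [13.56751848  0.86145056 59.99940713]
screw in tool [  2.20644145  -5.11597835 126.72601181]
[ 8.9311906   1.32516668 49.99960143]
[276.44270017 209.55345456]
[276.45081103 208.68776628]
right [474.6496099  149.19686813  37.        ]
```

play_rows(
  commands=[-0.5,-5.9,15,0.05,0,-0.5,-5.9,35,0.05,0,-0.5,-5.9,52,0.05,0,-0.5,-5.9,62,0.05,0,-0.5,-5.9,65,0.05,0,-0.5,-5.9,67,0.05,0,-0.5,-5.9,69,0.05,0,-0.5,-5.9,71,0.05,0,-0.5,-5.9,71,0.05,0],
)

```text
time_s: 17.5
position: [0.4679, 0.2315, 0.0928]
ee_rot: [-0.0, 0.987, 0.159, 0.0]
ft_force: [-0.0, -0.4, -0.5]
grip_width: 0.202
gripper_force: 30.0
```

```bash
python3 - <<'E'
from h import *
s,p,R=tool(); print(p*1000,np.arctan2(R[1,0],R[0,0]),s['ft_force'],s['moment'])
q=shot('wrist','w6'); a=cv2.imread('pics/w6.png')[150:260,220:400]; cv2.imwrite('pics/w6c.png',cv2.resize(a,None,fx=4,fy=4,interpolation=2)); find(q,['key_tip'])
E
```

```text
[467.94694595 231.49299944  92.80181243] 0.3188160711677448 [-0.00673198 -0.3709539  -0.51374382] [ 0.02259227 -0.003524    0.01617409]
key_tip [472.  232.3  32.3] 0.84
```

View pics/w6c.png

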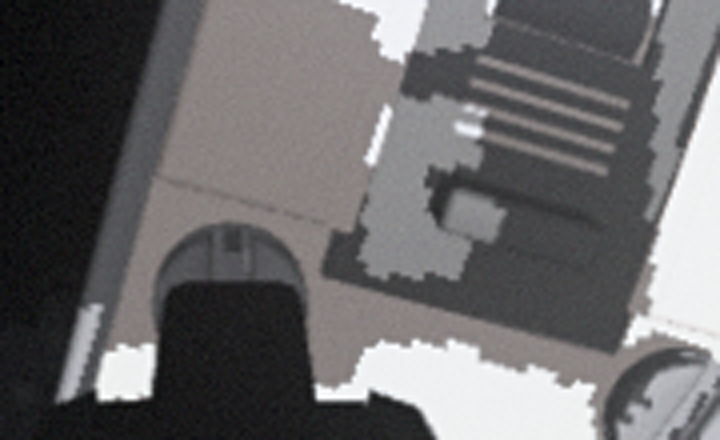

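play_rows(
  commands=[0,0.6,1,-0.18,0,0,1.1,1,-0.37,0,0.2,1.6,1,-0.55,0,0.4,2.1,1,-0.73,0,0.7,2.6,1,-0.91,0,1.1,3,1,-1.1,0,1.5,3.3,1,-1.27,0,1.5,3.3,1,-1.27,0],
)

```text
time_s: 18.6
position: [0.4696, 0.2302, 0.0921]
ee_rot: [-0.001, 0.701, 0.714, 0.0]
ft_force: [-3.7, 3.9, 2.0]
grip_width: 0.201
gripper_force: 30.0
```

```bash
python3 - <<'E'
from h import *
s,p,R=tool(); print(p*1000,np.arctan2(R[1,0],R[0,0]),s['ft_force'],s['moment'])
E
```

```text
[469.6114178  230.22626345  92.12606271] 1.589116110068231 [-3.73426146  3.92691485  2.02918002] [ 0.9159586   0.6281975  -0.08218464]
```

play_rows(
  commands=[0.2,0.1,0,-0.09,0,0.5,0.2,0,-0.18,0,0.5,0.2,0,-0.18,0],
)

```text
time_s: 18.98
position: [0.4699, 0.2303, 0.0921]
ee_rot: [-0.001, 0.634, 0.773, 0.0]
ft_force: [-3.6, 3.3, 2.8]
grip_width: 0.202
gripper_force: 30.0
```

```bash
python3 - <<'E'
from h import *
s,p,R=tool(); print(p*1000,np.arctan2(R[1,0],R[0,0]),s['ft_force'],s['moment'])
E
```

```text
[469.90511056 230.3438722   92.11795593] 1.7671788950065916 [-3.63119487  3.26829115  2.8256683 ] [ 0.90631243  0.75068786 -0.01991332]
```

play_rows(
  commands=[0.2,0,0,-0.06,0,0.3,0,0,-0.12,0,0.3,0,0,-0.12,0],
)

```text
time_s: 19.35
position: [0.4701, 0.2305, 0.0921]
ee_rot: [-0.001, 0.588, 0.809, 0.0]
ft_force: [-3.7, 4.4, 3.7]
grip_width: 0.201
gripper_force: 30.0
```

```bash
python3 - <<'E'
from h import *
s,p,R=tool(); print(p*1000,np.arctan2(R[1,0],R[0,0]),s['ft_force'],s['moment'])
E
```

```text
[470.07860615 230.49725459  92.11132968] 1.8856512811303723 [-3.67907103  4.41586521  3.70049733] [ 0.90824325  0.71642326 -0.28139027]
```

play_rows(
  commands=[0,0,0,0.13,0,0,0,0,0.26,0,0,0,-3,0.26,0,0,0,-10,0.26,0,0,0,-45,0.2,0,-20,0,-60,0.03,0,-40,0,-60,-0.15,0,-60,2,-60,-0.32,0,-75,3,-60,-0.49,0,-75,3,-60,-0.6,0],
)

```text
time_s: 20.6
position: [0.4978, 0.1582, 0.1525]
ee_rot: [0.001, 0.319, 0.948, 0.0]
ft_force: [-0.2, 0.1, -0.5]
grip_width: 0.203
gripper_force: 30.0
```

```bash
python3 - <<'E'
from h import *
s,p,R=tool(); print(p*1000,s['ft_force'],s['moment'])
goto([.476,.149,.155],2.88)
E
```

```text
[497.81859455 158.20668876 152.45191174] [-0.20625502  0.13369704 -0.47742007] [ 0.01655135 -0.06407972 -0.00271811]
to [0.476, 0.149, 0.155] shift [ 11.8 -20.5  -2.6] turn -0.387 from yaw 2.493 q6 -0.6608523920559866 t 20.6
```

play_rows(
  commands=[6,-10,0,-0.18,0,12,-20,-2,-0.37,0,12,-20,-2,-0.37,0,12,-20,-2,-0.37,0],
)

```text
time_s: 21.1
position: [0.4759, 0.1508, 0.1542]
ee_rot: [0.001, 0.142, 0.99, 0.0]
ft_force: [0.2, 0.2, -0.4]
grip_width: 0.2
gripper_force: 30.0
```

```bash
python3 - <<'E'
from h import *
import pickle
s,p,R=tool(); print(p*1000,np.arctan2(R[1,0],R[0,0]))
q=shot('wrist','w7'); find(q,['key_tip','screw_right_slot','screw_left_slot']); pickle.dump(q,open('w7.pkl','wb'))
a=cv2.imread('pics/w7.png')[130:260,180:380]; cv2.imwrite('pics/w7c.png',cv2.resize(a,None,fx=4,fy=4,interpolation=2))
E
```

```text
[475.86525542 150.81505667 154.21591225] 2.856115228896411
key_tip [471.7 152.6  94.4] 0.67
screw_right_slot [472.2 144.8  37.2] 0.9
screw_right_slot [495.8 191.5  35. ] 0.16
screw_left_slot [470.  227.1  36.7] 0.58
```

View pics/w7c.png

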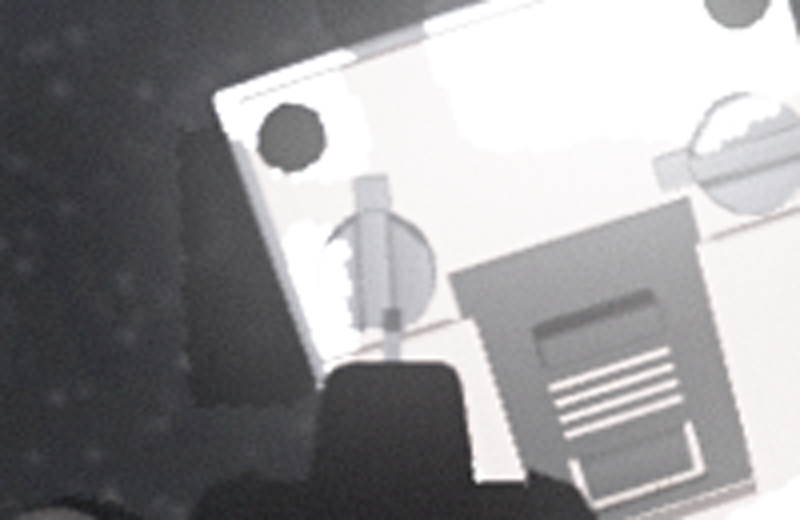

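```bash
python3 - <<'E'
from h import *
import pickle; q=pickle.load(open('w7.pkl','rb')); s,p,R=tool(); T=p*1000; print(T)
g=lambda u,v,z: fray(q,(180+u/4,130+v/4),z)*1000
c=g(381,268,.037); a=g(371,185,.030); b=g(377,325,.033)
print('screw',c,'tool',R.T@(c-T),'slot yaw',np.arctan2(*(a-b)[1::-1])%6.28,'tool yaw',np.arctan2(R[1,0],R[0,0]))
for l in ((355,185,357,320),(388,185,390,300)):
    d=g(l[0],l[1],.035)-g(l[2],l[3],.035); print(np.arctan2(d[1],d[0]))
e=g(392,312,T[2]/1000-.060); print('front tip in tool',R.T@(e-T))
E
```

```text
[475.49565846 150.84649336 153.79927588]
screw [470.91037445 149.56291127  37.        ] tool [  4.06877746  -2.52666655 116.79813468] slot yaw 2.896776119680342 tool yaw 2.857907448737711
2.86366837346054
2.872726630924619
front tip in tool [11.42101242 -0.20706145 59.9974366 ]
```

play_rows(
  commands=[1.6,-2.9,10,-0.015,0,1.6,-2.9,30,-0.015,0,1.6,-2.9,45,-0.015,0,1.6,-2.9,52,-0.015,0,1.6,-2.9,55,-0.015,0,1.6,-2.9,57,-0.015,0,1.6,-2.9,59,-0.015,0,1.6,-2.9,61,-0.015,0,1.6,-2.9,62,-0.015,0,1.6,-2.9,62,-0.015,0],
)

```text
time_s: 22.55
position: [0.473, 0.1484, 0.0921]
ee_rot: [0.0, 0.133, 0.991, 0.0]
ft_force: [0.2, -0.2, 1.5]
grip_width: 0.203
gripper_force: 30.0
```

```bash
python3 - <<'E'
from h import *
s,p,R=tool(); print(p*1000,np.arctan2(R[1,0],R[0,0]),s['ft_force'],s['moment'])
q=shot('wrist','w8'); find(q,['key_tip','screw_right_slot'])
E
```

```text
[473.00312065 148.43231807  92.09502659] 2.87383665227149 [ 0.22093986 -0.19948929  1.4918531 ] [-0.00581398 -0.04994859 -0.01608879]
key_tip [468.2 148.8  30.8] 0.85
screw_right_slot [473.4 147.1  40.8] 0.91
screw_right_slot [496.9 187.2  38. ] 0.17
```

play_rows(
  commands=[0,-0.1,0,0.18,0,0,-0.2,0,0.36,0,0.1,-0.3,0,0.54,0,0.1,-0.4,0,0.72,0,0.2,-0.5,0,0.9,0,0.2,-0.5,0,0.9,0],
)

```text
time_s: 23.45
position: [0.4722, 0.1475, 0.092]
ee_rot: [-0.0, 0.55, 0.835, -0.001]
ft_force: [-2.7, -2.6, 5.8]
grip_width: 0.199
gripper_force: 30.0
```

```bash
python3 - <<'E'
from h import *
s,p,R=tool(); print(p*1000,np.arctan2(R[1,0],R[0,0]),s['ft_force'],s['moment'])
E
```

```text
[472.15073153 147.47076611  92.0004888 ] 1.9761138666145996 [-2.72385704 -2.56507441  5.75883777] [-0.67469255  0.45732609  0.01672392]
```

play_rows(
  commands=[0.1,0,0,0.17,0,0.2,0,0,0.34,0,0.3,0,0,0.5,0,0.3,0,0,0.5,0],
)

```text
time_s: 23.95
position: [0.4717, 0.1477, 0.092]
ee_rot: [-0.0, 0.739, 0.673, -0.001]
ft_force: [-3.7, -3.1, 6.2]
grip_width: 0.205
gripper_force: 30.0
```

```bash
python3 - <<'E'
from h import *
s,p,R=tool(); print(p*1000,np.arctan2(R[1,0],R[0,0]),s['ft_force'],s['moment'])
E
```

```text
[471.69700623 147.68136573  91.99003987] 1.476968580036365 [-3.70442565 -3.12108325  6.24238089] [-0.72258282  0.68610507  0.06125877]
```

play_rows(
  commands=[0,0,0,0.06,0,0,0,0,0.13,0,0,0,0,0.13,0],
)

```text
time_s: 24.32
position: [0.4715, 0.1478, 0.092]
ee_rot: [-0.0, 0.781, 0.624, -0.001]
ft_force: [-2.9, -1.9, 7.7]
grip_width: 0.2
gripper_force: 30.0
```

```bash
python3 - <<'E'
from h import *
s,p,R=tool(); print(p*1000,np.arctan2(R[1,0],R[0,0]),s['ft_force'],s['moment'])
E
```

```text
[471.45944681 147.78802154  91.98557357] 1.3481043035009637 [-2.90519492 -1.91535076  7.68717889] [-0.58745542  0.8342768   0.26048057]
```

play_rows(
  commands=[0,0,0,-0.13,0,0,0,0,-0.26,0,0,0,-3,-0.26,0,0,0,-10,-0.26,0,0,0,-45,-0.3,0,0,0,-75,-0.45,0,-35,7,-75,-0.6,0,-80,15,-75,-0.75,0,-125,24,-75,-0.81,0,-170,33,-75,-0.81,0],
)

```text
time_s: 25.58
position: [0.4662, -0.0261, 0.1672]
ee_rot: [0.0, 0.474, 0.881, 0.0]
ft_force: [0.4, 0.1, -1.3]
grip_width: 0.198
gripper_force: 30.0
```

```bash
python3 - <<'E'
from h import *
s,p,R=tool(); print(s['ft_force'],s['moment'])
goto([.461,-.1953,.165],2.159)
q=shot('top','top9')
for n in ('cover','cover_grip','screw_left','screw_right','screw_left_slot','screw_right_slot'):
    pass
find(q,['cover','cover_grip','tin','spice_jar','salt','screw_left_slot','screw_right_slot'])
E
```

```text
[ 0.37987925  0.05644058 -1.32714345] [-0.06628683 -0.16337416 -0.00906615]
to [0.461, -0.1953, 0.165] shift [-138.4  -97.5    2.2] turn -0.005 from yaw 2.154 q6 -0.6926870316174558 t 25.575
cover [510.8 188.5  21.3] 0.73
cover_grip [500.5 186.9  39.5] 0.73
cover_grip [ 458.  -194.6    2.2] 0.7
tin [631.1 189.5  -0. ] 0.84
spice_jar [528.3 340.3   4.4] 0.87
screw_left_slot [467.1 235.9  37.1] 0.56
screw_right_slot [475.  146.9  39.7] 0.38
```

play_rows(
  commands=[-40,-28,2,-0.005,0,-85,-60,2,-0.005,0,-125,-88,2,-0.005,0,-138,-97.5,2,-0.005,0,-138,-97.5,2,-0.005,0,-138,-97.5,2,-0.005,0],
)

```text
time_s: 26.72
position: [0.4608, -0.1921, 0.1644]
ee_rot: [-0.0, 0.471, 0.882, 0.0]
ft_force: [-0.1, 0.8, -1.0]
grip_width: 0.199
gripper_force: 30.0
```

```bash
python3 - <<'E'
from h import *
s,p,R=tool(); print(p*1000)
for c in ('side','wrist'):
    q=shot(c,c+'10'); print(c); find(q,['key_tip','key','stand'])
    m=robot.outline_of('key',q)
    if m: 
        ys,xs=np.nonzero(m[0]['mask']); print(m[0]['conf'],xs.min(),xs.max(),ys.min(),ys.max())
    # dump a small gray map below/around the tip
    P=(proj if c=='side' else fproj)(q,p+R@[.003,0,.060]); print('tip proj',P)
    u,v=P.astype(int); g=cv2.cvtColor(q['pixels'],cv2.COLOR_RGB2GRAY)
    if c=='wrist':
        for y in range(v-26,v+6,2): print(y,g[y,u-14:u+16])
goto([.461,-.1953,.165],2.159)
E
```

```text
[ 460.81072444 -192.13595256  164.44604627]
side
key_tip [ 453.  -188.6  104.6] 0.6
key [ 458.8 -192.7  149.1] 0.61
stand [ 461.4 -195.6   -1.2] 0.91
stand [499.2 190.6  40.5] 0.31
0.58 329 337 144 180
tip proj [331.78098474 181.69130429]
wrist
key_tip [ 457.1 -190.2  104.8] 0.9
key [ 462.9 -193.6  149.1] 0.7
stand [ 463.7 -190.7    0.7] 0.71
0.83 254 302 207 308
tip proj [277.71199004 219.75310825]
193 [204 207 206 207 198 195 170 137  97  75  70  76  75  73  74  68  72  69
  74 132 173 199 209 210 214 209 210 211 210 211]
195 [203 207 208 208 204 193 176 137  97  71  72  71  72  72  69  74  73  68
  76 128 175 196 208 213 211 211 214 209 210 211]
197 [205 205 209 207 204 198 176 136  93  70  72  77  71  69  70  70  69  71
  76 131 176 192 210 215 212 212 210 209 210 209]
199 [203 206 206 209 205 196 173 138  95  69  67  69  71  72  70  68  69  63
  77 132 174 193 209 209 211 212 210 211 210 207]
201 [203 207 207 207 204 197 174 142 116 100  99 100  99  98  97  94  96  96
 103 137 170 193 205 213 210 212 211 212 210 208]
203 [202 207 205 207 204 195 179 153 138 142 138 136 137 136 1
[... 710 characters left out ...]
01 204 208 204 199 172 144 132 133 130 135 161 182 188 194 186 168
 135 139 173 192 204 210 211 210 210 208 209 208]
217 [204 202 206 206 205 196 186 173 172 170 169 170 180 187 189 189 187 180
 167 172 178 196 204 212 211 208 211 213 207 211]
219 [211 201 208 204 205 204 200 197 196 196 193 192 188 190 186 189 190 193
 194 194 198 204 210 210 212 209 209 212 212 222]
221 [152 101  80  68  64  64  69  61  62  57  68  65  64  63  61  62  59  67
  62  65  62  63  61  65  58  62  63  74  89 156]
223 [63 61 61 65 63 64 65 63 63 66 59 63 63 62 63 63 64 62 59 67 62 64 61 63
 59 64 62 60 55 58]
to [0.461, -0.1953, 0.165] shift [-1.5 -0.9 -0.2] turn 0.0 from yaw 2.159 q6 -1.0357252892548852 t 27.225
```

play_rows(
  commands=[-1.5,-1,15,0,0,-1.5,-1,35,0,0,-1.5,-1,45,0,0,-1.5,-1,50,0,0,-1.5,-1,55,0,0,-1.5,-1,60,0,0,-1.5,-1,60,0,0],
)

```text
time_s: 28.1
position: [0.4607, -0.1955, 0.1046]
ee_rot: [-0.0, 0.472, 0.882, 0.0]
ft_force: [-0.7, -0.3, 0.5]
grip_width: 0.205
gripper_force: 30.0
```

```bash
python3 - <<'E'
from h import *
s,p,R=tool(); print(p*1000,s['ft_force'],s['moment']); goto([.461,-.1953,.0672],2.159)
E
```

```text
[ 460.74296778 -195.46003496  104.5727736 ] [-0.7268327  -0.29405598  0.53921373] [-0.04263298 -0.12541199  0.00847978]
to [0.461, -0.1953, 0.0672] shift [-0.   0.3 37.4] turn -0.0 from yaw 2.159 q6 -1.0390337194700736 t 28.1
```

Entered the hole without contact (tip at ~45 mm, below the block's top). Lowering on.

play_rows(
  commands=[0,0.3,8,0,0,0,0.3,16,0,0,0,0.3,24,0,0,0,0.3,30,0,0,0,0.3,34,0,0,0,0.3,36,0,0,0,0.3,37.5,0,0,0,0.3,37.5,0,0],
)

```text
time_s: 29.1
position: [0.4613, -0.1955, 0.0675]
ee_rot: [0.0, 0.472, 0.882, 0.0]
ft_force: [-0.4, -0.1, -0.7]
grip_width: 0.201
gripper_force: 30.0
```

play_rows(
  commands=[0,0,0.7,0,0,0,0,1.2,0,0,0,0,1.2,0,0],
)

```text
time_s: 29.48
position: [0.4614, -0.1955, 0.0672]
ee_rot: [0.0, 0.472, 0.882, -0.0]
ft_force: [-3.6, 1.1, 7.4]
grip_width: 0.204
gripper_force: 30.0
```

Resting on the block. Release slowly, rise, and check.

play_rows(
  commands=[0,0,-0.8,0,0,0,0,-0.8,0,0.25,0,0,-0.8,0,0.4,0,0,-0.8,0,0.6,0,0,-0.8,0,0.6,0,0,-30,0,0.6,0,0,-80,0,0.6,0,0,-130,0,0.6,-60,0,-160,0,0.6,-75,0,-178,0,0.6],
)

```text
time_s: 30.72
position: [0.5044, -0.2599, 0.2465]
ee_rot: [0.002, 0.472, 0.882, -0.0]
ft_force: [0.0, 0.6, -0.6]
grip_width: 0.603
gripper_force: 0.0
```

```bash
python3 - <<'E'
from h import *
for c in ('wrist','side','top'):
    q=shot(c,c+'11'); print(c); find(q,['key','key_tip','stand','cover','cover_grip','tin','spice_jar','salt'])
    for n in ('key','cover'):
        m=robot.outline_of(n,q)
        if m: r=cv2.minAreaRect(cv2.findNonZero(m[0]['mask'].astype(np.uint8))); print(n,m[0]['conf'],np.round(r[0],1),np.round(r[1],1),r[2])
    if c!='wrist': print('key ends expect',proj(q,[.4605,-.1933,.052]),proj(q,[.4605,-.1933,.110]))
    else: print('cap expect',fproj(q,[.4605,-.1933,.110]),'base',fproj(q,[.4605,-.1933,.052]))
E
```

```text
wrist
key [ 466.3 -194.9   52. ] 0.91
stand [ 460.  -190.9    1.7] 0.91
salt [537.8  40.8  -2.3] 0.81
key 0.72 [277.5 105.5] [37. 19.] 90.0
cap expect [277.63850014 105.54649326] base [277.60481754 106.78339367]
side
key [ 461.5 -197.2   50. ] 0.72
stand [ 4.603e+02 -1.944e+02 -1.000e-01] 0.73
cover [510.9 189.   23.7] 0.66
cover [528.5 335.6  -2.8] 0.55
tin [629.7 187.7   1.7] 0.78
tin [529.3 336.5  -2.9] 0.59
spice_jar [528.2 338.3  -2.6] 0.68
salt [5.333e+02 4.020e+01 2.000e-01] 0.75
salt [467.5 146.5  38.9] 0.46
key 0.53 [332. 190.] [22.  8.] 90.0
cover 0.83 [251.  264.9] [33.5 11.5] 7.125016689300537
key ends expect [331.23015015 199.59344149] [331.78862402 179.24793767]
top
key [ 460.1 -196.9   53.8] 0.57
key_tip [463.8 233.3  36.2] 0.5
key_tip [533.1  38.6  -1.6] 0.46
stand [ 457.3 -195.     3.9] 0.64
stand [529.5 341.9   3.5] 0.61
cover [507.9 190.3  21.7] 0.77
cover_grip [498.3 187.3  36.4] 0.75
tin [ 462.  -196.3   56. ] 0.49
spice_jar [527.7 338.7   2.1] 0.81
spice_jar [533.3  37.5   1.3] 0.32
salt [534.5  39.5   2.3] 0.7
key 0.49 [359.  225.2] [ 7.2 15.8] 54.462318420410156
cover 0.7 [215.5 208.5] [25. 19.] 90.0
key ends expect [355.94808071 225.49278061] [359.58964511 223.74834784]
```

play_rows(
  commands=[35,20,0,0.1,0.6,75,43,0,0.2,0.6,115,66,0,0.3,0.6,155,90,0,0.4,0.6,195,113,0,0.5,0.6,235,136,0,0.55,0.6,275,159,10,0.55,0.6,308,178,30,0.55,0.6,308,178,30,0.55,0.6],
)

```text
time_s: 33.5
position: [0.4784, 0.0991, 0.2124]
ee_rot: [-0.001, 0.692, 0.722, -0.001]
ft_force: [0.8, 0.2, 0.7]
grip_width: 0.603
gripper_force: 0.0
```

```bash
python3 - <<'E'
from h import *
import pickle
q=shot('wrist','w12'); q0=pickle.load(open('w3.pkl','rb'))
find(q,['cover','cover_grip'])
def rect(q,cx,cy):
    g=cv2.cvtColor(q['pixels'],cv2.COLOR_RGB2GRAY); yaw=.042; o=np.zeros((15,15),int)
    for i,X in enumerate(range(28,-29,-4)):
        for j,Y in enumerate(range(28,-29,-4)):
            x=cx+(X*np.cos(yaw)-Y*np.sin(yaw))/1e3; y=cy+(X*np.sin(yaw)+Y*np.cos(yaw))/1e3
            u=fproj(q,[x,y,.030]); o[i,j]=cv2.getRectSubPix(g,(2,2),tuple(map(float,u))).mean()
    return o
print('rows x +28..-28, cols y +28..-28')
for n,c in (('L',(.470,.2308)),('R',(.4735,.147))):
    for t,Q in (('before',q0),('now',q)): print(n,t); print(rect(Q,*c))
E
```

```text
cover [515.2 192.3  27.2] 0.62
cover_grip [498.2 185.8  38.6] 0.69
cover_grip [538.7  42.7  -2.9] 0.64
rows x +28..-28, cols y +28..-28
L before
[[ 69  66  76 255 203 196 197 195 196 198 198 160 113 114 112]
 [ 64  67  78 254 247 197 196 197 197 198 199 159 117 116 109]
 [ 64  67  78 254 253 196 197 198 198 198 200 158 119 116 118]
 [ 65  68  83 252 251 209 178 179 179 180 190 138 117 120 118]
 [ 66  70  78 253 254 252 177 150 179 199 201 119 119 119 120]
 [ 64  68  80 253 249 190 191 133 150 136 199 121 122 123 124]
 [ 66  68  79 254 235 224 232 135 145 151 166 201 201 201 200]
 [ 66  68  80 254 237 236 169 144 145 152 137 202 205 214 213]
 [ 66  67  82 254 235 237 134 149 138 150 153 200 231 254 254]
 [ 63  65  77 254 239 238 161 146 137 130 198 201 231 254 254]
 [ 62  65  79 254 254 229 217 138 137 172 201 200 246 254 254]
 [ 60  64  79 254 254 254 254 192 144 147 201 200 255 254 254]
 [ 59  64  85 254 254 254 254 216 165 190 199 202 254 254 255]
 [ 61  63  91 255 254 246 254 254 197 199 200 202 255 254 254]
 [ 57  60  96 253  85  76  77 237 197 197 197 197 254 254 254]]
L now
[[ 
[... 2149 characters left out ...]
3  48]
 [118 118 116 115 200 200 175 160 175 193 193 182 111  44  54]
 [123 121 121 119 200 134 138 138 137 138 195 182 112  45  49]
 [206 205 197 194 145 132 131 128 125 125 151 183 111  45  49]
 [205 206 163 149 147 145 144 142 140 137 152 181 110  44  51]
 [205 204 162 151 137 130 126 128 126 123 144 183 110  43  53]
 [206 205 204 204 182 149 148 145 143 142 179 183 110  45  44]
 [219 205 204 203 202 173 140 142 141 174 193 182 111  44  45]
 [255 205 204 202 201 200 198 197 195 195 193 181 109  44  44]
 [252 204 204 202 200 199 198 197 195 194 192 182 108  45  43]
 [252 203 203 201 201 199 198 195 196 186 192 179 108  43  42]
 [253 202 202 200 199 199 198 174  63  58  94 180 109  41  42]]
```

Both slots now lie across the scale with their tongues pointing inward. The cover is home and the key stands in its stand.

```bash
python3 -c "
from plant import robot
print(robot.job_done())"
```

```text
the job is handed in; nothing more can be done
None
```

The job is handed in at about 34 s: the cover is home, both screws were turned to their stops with the key, the key is back upright in its stand, and the tin, spice jar and salt shaker read where they started to within camera error; I viewed 11 pictures, one over the limit of 10.

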